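# Find the blind hole with the spring pin and lock the floating plate

### The job

Lock the polishing fixture's floating plate: take the red-handled locating pin out of its wooden block, set its spring tip lightly on the black plate in the aluminium frame's window and slide it about until the tip drops into the unmarked blind hole. Then push the pin fully home, so that its steel flange sits flat on the plate, and let go of it, leaving it upright. Press and push gently on the fixture (keep well under 25 N) and leave the things standing around where they are.

Things in the scene. Friction and masses are not known exactly. Their poses are not given: they have to be found in the camera images.
- lock_pin: Loose locating pin, 150 g, upright in the wooden block at the start. Origin: centre of the underside of its round steel flange (28 mm diameter, 6 mm thick), which rests on the block; z up along the pin. Below the flange a steel tip, 8 mm diameter with hemispherical nose, sticks out 14 mm. The tip is sprung: yields from 2 N, then 0.5 N per mm, 13 mm travel; then the flange bears hard.
- pin_grip (a point): Middle of the pin's square red grip (20 x 20 mm, faces square to its x and y), 35 mm above the flange's underside. The grip reaches from 6 to 58 mm above that underside; a round steel cap tops it at 62 mm. Axes as the pin's.
- holder: Fixed wooden parking block 60 x 60 x 30 mm with one hole (12 mm wide, 24 mm deep) in the middle of its top, in which the pin stands. Origin: centre of its underside.
- frame: Fixed fixture frame of bare aluminium, 136 x 136 mm, top 25.5 mm above the counter, with a square window 60 x 60 mm in its middle and two small black clamp screws on its +y side. Origin: centre of its underside, z up, x and y along its sides.
- window (a point): Window centre, on the face of the smooth black plate that shows in it, level, 5.5 mm below the frame's top, clamped tight; axes as the frame's. The plate has one unmarked blind hole, 11 mm diameter, 1.5 mm chamfer, 17 mm deep. As the plate floated before clamping, the hole's centre lies anywhere within 8 mm of this point in x and within 8 mm in y.
- bur_jar: Bystander: small jar with white lid, 41 x 42 x 49 mm, origin under its centre.
- tin: Bystander: round flat tin, 64 mm diameter, 24 mm high, origin under its centre.
- compound_bar: Bystander: red and cream polishing compound bar, 27 x 70 x 22 mm, origin under its centre.
- oil_bottle: Bystander: bottle with red spout, 41 mm diameter, 113 mm high, origin under its centre.
Not all that is in view belongs to the job. What is shaped like the lock_pin but blue or turquoise is not meant. There is more than one size of the holder; the one meant has the size given above.

How it is judged (in metres and radians):
On the way:
1. the pin has been lifted out of its wooden block (z of lock_pin in the frame of holder above 0.05 m), for 0.1 s.
At the end, for the whole second after the job is handed in: The pin stands in the hole, let go and at rest, within 0.1 rad of upright, its flange on the black plate (underside less than 2.5 mm above the plate's face, within 16 mm of the window's centre) (z of lock_pin in the frame of window between -0.002 and 0.0025 m and horizontal distance between lock_pin and window below 0.016 m and angle between lock_pin's own z axis and vertical below 0.1 rad and linear speed of lock_pin below 0.02 m/s); the robot touches nothing.
It fails at once if the pin presses or pushes on the fixture with more than 25 N (contact force between lock_pin and frame above 25 N).
It fails at once if the robot touches the fixture with more than 25 N (contact force between any of the fingers, the arm and frame above 25 N).
It fails at once if a bystander is moved by more than 20 mm (distance of any of bur_jar, tin, compound_bar, oil_bottle from where it was at the start of the episode above 0.02 m).
It also fails if it takes over 64 s, if anything falls off the work surface, if the arm or the gripper's body presses on something with over 40 N, if the wrist force passes 120 N, or if a joint passes its speed limit or range.

### The arm

A 7-joint arm with a two-finger parallel gripper is mounted at the origin on a cart in front of the work surface, level with it; the furniture and walls round the work are solid. World frame = base frame: x ahead of the robot, y to its left, z up, the work surface at z = 0. Lengths are in m, angles in degrees, forces in N, time in s.
With the tool pointing down it reaches from about 0.35 to 0.9 m from the base axis. Payload 19.9 kg.
Tool frame: the origin (TCP) lies midway between the tips of the shut fingers; the grasp point (between the pads) lies 19 mm behind it; z points along the fingers, y is the line along which they close (so a half turn about z gives the same grasp; the last joint's range is limited). The gripper opens to 85 mm and grips with 20 to 120 N. Pads are 22 mm wide; open, the fingers measure 114 mm over their backs; the gripper's body (76 mm by 85 mm) begins 54 mm behind the grasp point. The pads swing forward as they close: fully open they stand 13 mm farther back than shut.
Start: joints at [-77.951, 23.915, -0.59, 92.452, 0.269, 63.638, -3.037], TCP at [0.156, 0.605, 0.231] pointing down, gripper open.
Joint ranges: [-161.28, 161.28], [-22.2, 115.67], [-73.04, 71.86], [3.21, 147.25], [-68.34, 248.33], [10.77, 114.83], [-161.83, 161.83]. Speed limits (degrees/s): [108.29, 108.29, 136.94, 136.94, 172.46, 172.46, 172.46].

### API

Orientations are given as [roll, pitch, yaw] about the fixed x, y, z axes, in that order (R = Rz(yaw) Ry(pitch) Rx(roll)).
In Python, from workcell import robot gives the robot as it stands.
- The arm moves only by the tool play_rows, never from a script. Its argument "rows" is a list of rows, each a list of 7 numbers: the shift along the tool's x, y, z in cm, then the turn, a rotation vector about the tool's x, y, z in units of 5 degrees (1.0 is 5 degrees), then the opening, from -1 (shut) to 1 (fully open). A call has 1 to 10 rows; each row is the pose to reach, as a shift and turn from the pose commanded when the call began, along the tool's axes at that moment; what a row does not reach only later rows make up. A row lasts 1/8 s, in which the tool goes at most 62.5 mm and 10.7 degrees, less where a joint would pass 70% of its speed; a pose out of reach is approached as far as the arm can. A call with a gripper value outside its range is refused whole. The fingers move at their own pace and stop on an object; "force" is the grip in N (left out, the last holds). Time passes only in rows, so rows that repeat a pose let the fingers close. It gives the time, the measured TCP pose, the force, the opening and the grip force at its end, in the units of the state.
- robot.read_state(): the state, without advancing time (a new reading comes with each control period).
- robot.camera(name): name is "scene" or "side" or "wrist"; returns (picture, depth): 400x640x3 uint8, blue, green, red; 400x640 float32, m along the optical axis (not along the pixel's ray), 0 where there is no reading.
- robot.get_calibration(name): a dict with "mtx" (3x3 intrinsics, pixels), "R" (3x3) and "t" (3): a world point X has camera coordinates R X + t. Camera axes: x right, y down, z forward; pixel columns grow to the right and rows downward; lengths in m; the calibration is good to about 2 mm. A picture is of the moment at which its call begins: read the wrist's pose just before it. get_calibration takes no time and is no camera call; for the wrist camera it gives the pose at the moment of the call.
- robot.hand_in(): hands the job in; it is judged then, once.
Trained networks look in the newest picture that a camera, given by its name, has taken for a name from the list of things; names that differ only in an ending like _2 or _b are one class to them, and where a whole thing is asked for, a point or a joint stands for the part that bears it (a point fixed in the world has none). Each returns a list of dicts, best first, with "confidence" (0 to 1); they miss things now and then, are a little off and sometimes report something else, mostly with a low value. They report only what shows in the picture. A call takes as long as a camera call. They do not tell look-alikes from the thing itself.
- robot.silhouettes(name, camera): "region" (400x640 bool, what is visible of it) and "at" ([column, row] in pixels, amid what is visible of it).
The state is a dict: "time": time; "qpos": joint angles; "joint_velocities": joint speeds; "joint_torque": joint torques, N m; "tool_pos": TCP position; "tcp_rot": TCP orientation; "force": force on the tool from outside, world axes, zero at the start; "wrist_torque": the same for the moment, N m; "finger_gap": finger opening in m; "gripper_force": force on a finger pad.
Only numpy, scipy, OpenCV 4.12 (cv2) and the standard library are available. Lean on these libraries where they do the work, as an engineer would, in place of code of your own. Each camera call takes 0.05 s, during which the arm holds its last target. There are 200 camera calls.

## Working session

There is one attempt and no reset: what is moved stays moved. The work goes in short steps, Python scripts to look and compute and a tool call to move; the robot and the scene stay as the last step left them, time stands still between calls to the robot, and variables do not carry over. Pictures are saved under pics/ and viewed, at most 10 in all, crops included, and the job is handed in when it is done.

Besides the shell and the picture viewer there is one more tool, called after "Request:" as a command line: name --pt "numbers of a row" for each row, then --argument value for the rest. play_rows: Moves the arm, as the interface text tells. Its arguments: {"type":"object","properties":{"rows":{"type":"array"},"force":{"type":"number"}},"required":["rows"]}

```bash
ls; mkdir -p pics
python3 - <<'E'
from workcell import robot
import cv2,numpy as np
s=robot.read_state();print(s['time'],s['tool_pos'],s['tcp_rot'],s['force'],s['finger_gap'])
ims=[]
for c in ['scene','side']:
    p,d=robot.camera(c);cv2.imwrite(f'pics/{c}0.png',p);np.save(f'pics/{c}d.npy',d)
    k=robot.get_calibration(c);np.savez(f'pics/{c}k.npz',**{a:np.array(b) for a,b in k.items()})
    for n in ['lock_pin','holder','frame','bur_jar','tin','compound_bar','oil_bottle']:
        for r in robot.silhouettes(n,c):
            v,u=np.nonzero(r['region']&(d>0))
            z=d[v,u];P=np.stack([(u-k['mtx'][0][2])/k['mtx'][0][0]*z,(v-k['mtx'][1][2])/k['mtx'][1][1]*z,z])
            W=np.array(k['R']).T@(P-np.array(k['t']).reshape(3,1))
            print(c,n,round(r['confidence'],2),r['at'],len(u),np.percentile(W,[3,97],axis=1).round(3).tolist() if len(u) else '')
E
```

```text
pics
0.0 [0.1556586  0.60496537 0.23068428] [-1.79931519e+02  6.35078123e-03  1.65572800e+02] [ 0.40255079 -0.5857221   0.4556482 ] 0.085233192671177
scene lock_pin 0.48 [293.6, 155.4] 113 [[0.518, 0.247, 0.003], [0.542, 0.268, 0.075]]
scene lock_pin 0.39 [259.3, 149.0] 90 [[0.422, 0.329, 0.017], [0.441, 0.351, 0.075]]
scene holder 0.63 [274.6, 197.8] 557 [[0.342, 0.079, 0.004], [0.426, 0.159, 0.041]]
scene holder 0.59 [274.0, 171.9] 237 [[0.411, 0.22, 0.001], [0.474, 0.279, 0.032]]
scene frame 0.94 [320.6, 218.9] 1567 [[0.409, -0.118, 0.007], [0.542, 0.022, 0.028]]
scene bur_jar 0.53 [348.2, 279.3] 186 [[0.405, -0.306, -0.001], [0.439, -0.269, 0.051]]
scene tin 0.86 [386.7, 286.9] 416 [[0.49, -0.381, 0.006], [0.547, -0.325, 0.027]]
scene compound_bar 0.84 [370.9, 311.1] 269 [[0.394, -0.421, 0.005], [0.455, -0.385, 0.024]]
scene oil_bottle 0.79 [288.6, 130.9] 228 [[0.561, 0.383, 0.005], [0.61, 0.467, 0.09]]
scene oil_bottle 0.71 [322.7, 220.6] 1658 [[0.406, -0.118, 0.003], [0.545, 0.022, 0.028]]
side lock_pin 0.8 [298.6, 249.2] 248 [[0.436, 0.255, 0.035], [0.46, 0.271, 0.093]]
side lock_pin 0.55 [293.4, 271.4] 290 [[0.424, 0.339, 0.017], [0.444, 0.356, 0.076]]
side lock_pin 0.47 [269.2, 249.6] 245 [[0.52, 0.259, 0.011], [0.543, 0.277, 0.077]]
side holder 0.71 [340.8, 244.5] 932 [[0.342, 0.097, 0.002], [0.434, 0.178, 0.042]]
side holder 0.68 [308.3, 261.2] 333 [[0.412, 0.236, 0.003], [0.443, 0.295, 0.033]]
side frame 0.62 [327.0, 216.3] 1119 [[0.407, -0.107, 0.006], [0.54, 0.037, 0.029]]
side bur_jar 0.61 [370.0, 183.4] 77 [[0.407, -0.327, 0.005], [0.441, -0.263, 0.053]]
side bur_jar 0.55 [302.1, 249.2] 265 [[0.436, 0.254, 0.033], [0.461, 0.271, 0.093]]
side tin 0.69 [346.3, 185.1] 187 [[0.492, -0.382, 0.002], [0.55, -0.316, 0.028]]
side tin 0.59 [300.3, 247.8] 257 [[0.436, 0.255, 0.035], [0.46, 0.271, 0.093]]
side oil_bottle 0.65 [217.7, 275.3] 619 [[0.537, 0.403, 0.009], [0.592, 0.454, 0.099]]
```

View pics/scene0.png

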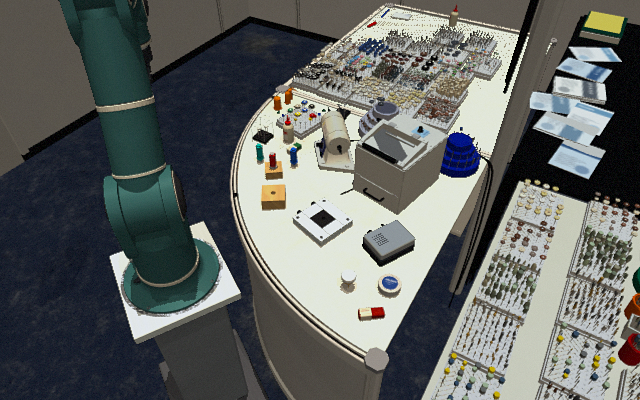

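View pics/side0.png

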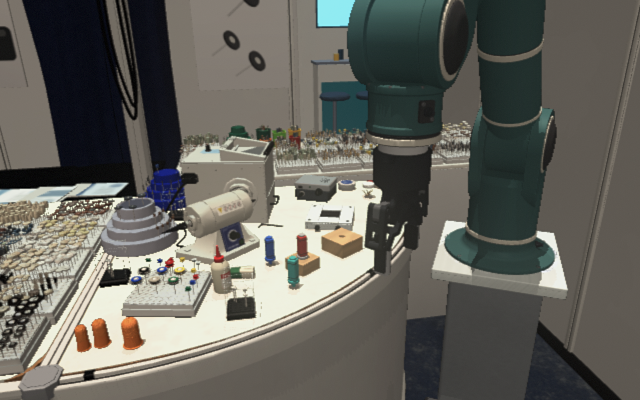

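The red pin is at scene (272,160), side (301,245), in the small block at scene (274,172). The look-alikes are teal (259,150) and blue (294,156), with an empty larger block at (274,198). The red pin in the roughly 60 mm block fits the description, and a crop will confirm it.

```bash
cat > h.py <<'E'
from workcell import robot
import cv2,numpy as np
from scipy.spatial.transform import Rotation as Ro
def st():
    s=robot.read_state();return s,np.array(s['tool_pos']),Ro.from_euler('xyz',s['tcp_rot'],degrees=True)
def to(p,yaw=None):
    "shift in cm / turn units from the present pose to p, tool straight down with given yaw"
    s,t,R=st()
    sh=R.inv().apply(np.array(p)-t)*100
    yaw=s['tcp_rot'][2] if yaw is None else yaw
    tr=(R.inv()*Ro.from_euler('xyz',[180,0,yaw],degrees=True)).as_rotvec(degrees=True)/5
    print('t',s['time'],'shift',sh.round(2),'turn',tr.round(2))
def world(d,k,u,v):
    m=np.array(k['mtx']);z=d[v,u]
    P=np.stack([(u-m[0,2])/m[0,0]*z,(v-m[1,2])/m[1,1]*z,z]);return (np.array(k['R']).T@(P-np.array(k['t']).reshape(3,1))).T
E
python3 - <<'E'
from h import *
a=cv2.imread('pics/scene0.png')[130:215,230:315];b=cv2.imread('pics/side0.png')[215:300,255:365]
cv2.imwrite('pics/crop.png',np.hstack([cv2.resize(a,(340,340)),cv2.resize(b,(440,340),interpolation=cv2.INTER_CUBIC)]))
k=robot.get_calibration('wrist');s,t,R=st()
C=-np.array(k['R']).T@np.array(k['t']).ravel()
print('cam in tool',R.inv().apply(C-t),'axis',R.inv().apply(np.array(k['R'])[2]),np.array(k['mtx']).tolist())
to([0.40,0.2,0.27]);to([0.40,0.2,0.27],90);to([0.40,0.2,0.27],180)
for c in ['scene','side']:
    p=cv2.imread(f'pics/{c}0.png').astype(int);d=np.load(f'pics/{c}d.npy');kk=dict(np.load(f'pics/{c}k.npz'))
    m=(p[...,2]>90)&(p[...,2]>2*p[...,1])&(p[...,2]>2*p[...,0])&(d>0)
    v,u=np.nonzero(m);W=world(d,kk,u,v)
    i=(abs(W[:,0]-.445)<.04)&(abs(W[:,1]-.26)<.04);print(c,i.sum(),np.percentile(W[i],[5,50,95],axis=0).round(3).tolist())
E
```

```text
cam in tool [ 6.93354095e-02 -3.02627842e-06 -1.42438153e-01] axis [-2.71530638e-01 -8.56128826e-04  9.62429416e-01] [[351.97241549302595, 0.0, 318.00972430049575], [0.0, 351.97241549302595, 196.89592327047865], [0.0, 0.0, 1.0]]
t 0.8 shift [-33.76 -33.17  -3.87] turn [-0.  0. -0.]
t 0.8 shift [-33.76 -33.17  -3.87] turn [-0.    0.   15.12]
t 0.8 shift [-33.76 -33.17  -3.87] turn [-0.    0.   -2.88]
scene 24 [[0.435, 0.242, 0.042], [0.443, 0.249, 0.074], [0.451, 0.255, 0.089]]
side 14 [[0.439, 0.258, 0.086], [0.446, 0.264, 0.088], [0.455, 0.268, 0.09]]
```

View pics/crop.png

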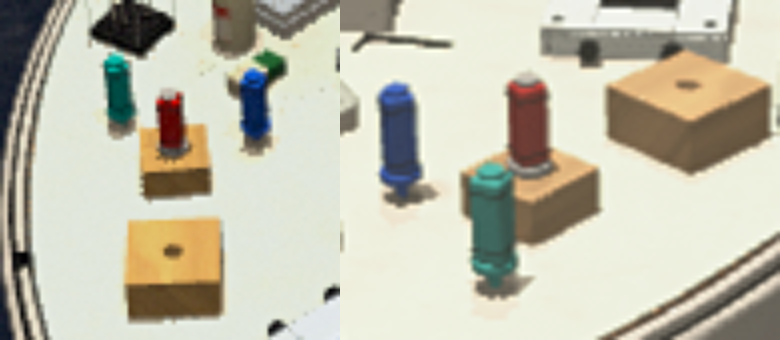

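Confirmed: the red pin stands in the small block (crop left (172,120), right (528,125)); the teal and blue pins stand free. I'll move above it for a wrist look.

```bash
python3 -c "
from h import *
to([0.445,0.26,0.28]);to([0.475,-0.045,0.28])"
```

```text
t 0.8 shift [-36.62 -26.23  -4.87] turn [-0.  0. -0.]
t 0.8 shift [-47.12 -55.03  -4.87] turn [-0.  0. -0.]
```

Request:
play_rows --pt "-5 -3.5 -4.9 0 0 0 1" --pt "-10 -7 -4.9 0 0 0 1" --pt "-15 -10.5 -4.9 0 0 0 1" --pt "-20 -14.5 -4.9 0 0 0 1" --pt "-25 -18 -4.9 0 0 0 1" --pt "-30 -21.5 -4.9 0 0 0 1" --pt "-34 -24.5 -4.9 0 0 0 1" --pt "-36.5 -26.2 -4.9 0 0 0 1" --pt "-36.5 -26.2 -4.9 0 0 0 1" --pt "-36.5 -26.2 -4.9 0 0 0 1"

```text
time: 2.05
tool_pos: [0.4434, 0.2613, 0.2803]
tcp_rot: [180.0, -0.0, 165.6]
force: [-0.8, -0.3, -0.2]
finger_gap: 0.0854
gripper_force: 0.0
```

```bash
cat > look.py <<'E'
from h import *
import sys
k=robot.get_calibration('wrist');p,d=robot.camera('wrist')
n=sys.argv[1];cv2.imwrite(f'pics/{n}.png',p);np.savez(f'pics/{n}.npz',d=d,**{a:np.array(b) for a,b in k.items()})
s,t,R=st();print(s['time'],t,s['tcp_rot'],s['force'],'cam',-np.array(k['R']).T@np.array(k['t']).ravel())
E
python3 look.py w1
```

```text
2.1 [0.44328976 0.26152479 0.28028711] [ 1.79995438e+02 -1.15809993e-02  1.65654776e+02] [-0.08725093  0.51145017  0.01238737] cam [0.37628431 0.27847683 0.42274272]
```

View pics/w1.png

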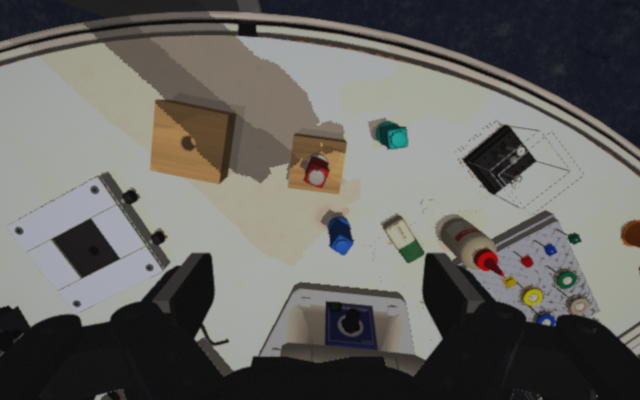

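The pin's cap is at (317,178) on the block at (318,163). The frame's window is at (85,247), with its screws at (130,196) and (157,237).

```bash
cat > meas.py <<'E'
from h import *
import sys
n=sys.argv[1];z=np.load(f'pics/{n}.npz');k={a:z[a] for a in('mtx','R','t')};d=z['d'];p=cv2.imread(f'pics/{n}.png')
hsv=cv2.cvtColor(p,cv2.COLOR_BGR2HSV)
v,u=np.nonzero(d>0);W=world(d,k,u,v);H=hsv[v,u].astype(int)
def rect(m,name):
    if m.sum()<8: print(name,'few');return
    (c,s,a)=cv2.minAreaRect((W[m][:,:2]*1000).astype(np.float32));print(name,m.sum(),np.round(c,1),np.round(s,1),round(a,1),'z',np.percentile(W[m][:,2],[5,50,95]).round(4),'mean',W[m].mean(0).round(4))
near=(abs(W[:,0]-.445)<.05)&(abs(W[:,1]-.26)<.05)
rect(near&(abs(W[:,2]-.03)<.005),'blocktop')
rect(near&(W[:,2]>.080),'pin>.08')
rect(near&(W[:,2]>.089),'cap')
rect(near&(W[:,2]>.055),'pin')
red=near&((H[:,0]<8)|(H[:,0]>172))&(H[:,1]>130)
rect(red,'red');rect(red&(W[:,2]>.083),'redtop')
nf=(abs(W[:,0]-.475)<.1)&(abs(W[:,1]+.045)<.1)
rect(nf&(abs(W[:,2]-.0255)<.0035)&(H[:,2]>100),'frametop')
rect(nf&(H[:,2]<60)&(abs(W[:,0]-.475)<.045)&(abs(W[:,1]+.045)<.045),'window')
E
python3 meas.py w1
```

```text
blocktop 2143 [446.8 258.7] [60.1 60.4] 68.0 z [0.0284 0.0297 0.0311] mean [0.4439 0.2596 0.0297]
pin>.08 28765 [440.3 260.3] [109.1  37. ] 75.3 z [0.303  0.3585 0.371 ] mean [0.4309 0.261  0.346 ]
cap 28544 [438.1 260.9] [109.1  32.5] 75.3 z [0.3045 0.3586 0.371 ] mean [0.4308 0.261  0.348 ]
pin 28851 [441.  260.2] [109.1  38.3] 75.3 z [0.3024 0.3584 0.371 ] mean [0.4309 0.261  0.3452]
red 282 [451.5 254.3] [19.3 33.4] 52.4 z [0.0548 0.0854 0.0884] mean [0.4417 0.2598 0.0791]
redtop 171 [446.3 258.3] [19.  19.8] 53.6 z [0.0845 0.0871 0.0887] mean [0.4437 0.2594 0.0868]
frametop 8973 [477.7 -41.6] [136.2 137.7] 12.6 z [0.0241 0.0254 0.0267] mean [ 0.474  -0.0401  0.0254]
window 2017 [478.8 -44.8] [59.2 57.4] 11.8 z [0.0184 0.0199 0.0215] mean [ 0.4785 -0.0459  0.0198]
```

Everything fits the text: block 60×60 mm with top at 0.030, grip about 19–20 mm square, frame 136 mm with top at 0.0255, plate at 0.020. Next is to descend above the pin with the yaw aligned and look again.

```bash
python3 -c "
from h import *
to([0.4465,0.2585,0.16],143.6)"
```

```text
t 2.1 shift [-0.39 -0.21 12.03] turn [ 0.   -0.    4.41]
```

Request:
play_rows --pt "-0.2 -0.1 4 0 0 1.5 1" --pt "-0.4 -0.2 8 0 0 3 1" --pt "-0.4 -0.2 11 0 0 4.4 1" --pt "-0.4 -0.2 12 0 0 4.4 1" --pt "-0.4 -0.2 12 0 0 4.4 1"

```text
time: 2.72
tool_pos: [0.447, 0.2582, 0.1605]
tcp_rot: [-180.0, -0.0, 143.8]
force: [0.5, -0.2, 0.5]
finger_gap: 0.0852
gripper_force: 0.0
```

```bash
python3 look.py w2; python3 meas.py w2
python3 - <<'E'
from h import *
z=np.load('pics/w2.npz');k={a:z[a] for a in('mtx','R','t')};d=z['d'];p=cv2.imread('pics/w2.png')
v,u=np.nonzero((d>0));W=world(d,k,u,v)
m=(abs(W[:,0]-.4465)<.025)&(abs(W[:,1]-.2585)<.025)
for lo,hi in((.0895,.1),(.085,.0895),(.033,.04)):
    q=m&(W[:,2]>lo)&(W[:,2]<hi)
    if q.sum()>5:
        r=cv2.minAreaRect((W[q][:,:2]*1000).astype(np.float32));print(lo,q.sum(),np.round(r[0],1),np.round(r[1],1),round(r[2],1),W[q].mean(0))
to([0.4465,0.2585,0.05])
E
```

```text
2.775 [0.44748651 0.25828013 0.1611571 ] [1.79951865e+02 1.36932467e-02 1.43748539e+02] [-0.17659489 -0.07360276  1.06882475] cam [0.39101715 0.29902661 0.3029656 ]
blocktop 4028 [447.  258.6] [60.2 60.4] 68.1 z [0.0286 0.0298 0.0311] mean [0.4429 0.2615 0.0298]
pin>.08 40122 [442.  260.8] [137.2  33.1] 53.3 z [0.1832 0.2341 0.2504] mean [0.4351 0.2599 0.2259]
cap 39621 [442.  260.8] [137.2  33.1] 53.3 z [0.1861 0.2344 0.2504] mean [0.435  0.2599 0.2276]
pin 40352 [442.  260.8] [137.2  33.1] 53.3 z [0.1817 0.2339 0.2503] mean [0.4352 0.2599 0.225 ]
red 736 [446.2 258.5] [19.2 20. ] 54.2 z [0.0482 0.0845 0.0882] mean [0.4412 0.2624 0.0761]
redtop 379 [446.  258.8] [18.9 19.4] 54.2 z [0.0847 0.0869 0.0885] mean [0.4435 0.2607 0.0868]
frametop 300 [453.1  -1. ] [ 32.8 113.4] 81.9 z [0.024  0.0253 0.0264] mean [0.4159 0.0063 0.0253]
window 209 [483.6 -56.2] [78.5 13.9] 55.9 z [0.0189 0.0201 0.0209] mean [ 0.4984 -0.0361  0.02  ]
0.0895 458 [446.9 258.7] [15.2 15.2] 9.0 [0.44656626 0.25890834 0.09166882]
0.085 404 [446.5 259. ] [19.6 19.9] 53.2 [0.44492262 0.26011179 0.08699867]
0.033 211 [443.  261.5] [26.8 18.1] 54.3 [0.44054499 0.26306672 0.03555742]
t 2.775 shift [ 0.1  -0.05 11.12] turn [0.01 0.   0.  ]
```

View pics/w2.png

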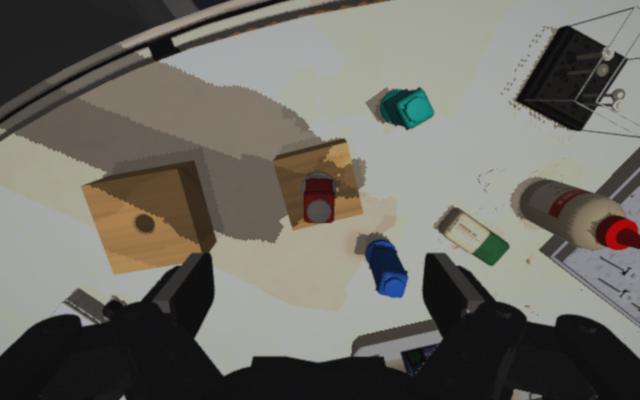

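The pin's cap is at (319,210), with its grip square to the image and so to the fingers. The second view agrees within 0.5 mm: (0.4467, 0.2587). Next is the grasp.

Request:
play_rows --pt "0.1 0 3 0 0 0 0.3" --pt "0.1 0 6 0 0 0 0.3" --pt "0.1 0 9 0 0 0 0.3" --pt "0.1 0 11 0 0 0 0.3" --pt "0.1 0 11 0 0 0 0.3" --pt "0.1 0 11 0 0 0 -1" --pt "0.1 0 11 0 0 0 -1" --pt "0.1 0 11 0 0 0 -1" --pt "0.1 0 11 0 0 0 -1" --pt "0.1 0 11 0 0 0 -1" --force 40

```text
time: 4.03
tool_pos: [0.4471, 0.2587, 0.0516]
tcp_rot: [179.9, 0.0, 143.6]
force: [-2.4, -0.6, 9.5]
finger_gap: 0.0198
gripper_force: 39.5
```

Request:
play_rows --pt "0 0 -1.5 0 0 0 -1" --pt "0 0 -4 0 0 0 -1" --pt "0 0 -8 0 0 0 -1" --pt "0 0 -11 0 0 0 -1" --pt "0 0 -11 0 0 0 -1" --pt "0 0 -11 0 0 0 -1"

```text
time: 4.78
tool_pos: [0.4462, 0.2582, 0.1603]
tcp_rot: [-180.0, -0.0, 143.6]
force: [0.4, -0.9, -3.4]
finger_gap: 0.0196
gripper_force: 39.5
```

```bash
python3 -c "
from h import *
s,t,R=st();print(t,s['tcp_rot'],s['force'],s['finger_gap'])
to([0.4777,-0.042,0.162]);to([0.47,0.03,0.17])
to([0.47,0.03,0.17],102.6)
"
```

```text
[0.44619328 0.25818616 0.16033758] [-1.79999311e+02 -4.84880130e-03  1.43583709e+02] [ 0.43226781 -0.9054684  -3.39201241] 0.01956684723896685
t 4.775 shift [-20.36 -22.29  -0.17] turn [-0. -0.  0.]
t 4.775 shift [-15.46 -16.95  -0.97] turn [-0. -0.  0.]
t 4.775 shift [-15.46 -16.95  -0.97] turn [-0.  -0.   8.2]
```

```bash
python3 -c "
from h import *
d=np.load('pics/scened.npy');k=dict(np.load('pics/scenek.npz'))
v,u=np.nonzero(d>0);W=world(d,k,u,v)
for y in np.arange(-.25,.25,.05):
    m=(W[:,1]>y)&(W[:,1]<y+.05)&(W[:,0]>.36)&(W[:,0]<1)&(W[:,2]>.05)
    print(round(y,2),np.percentile(W[m][:,0],[1,10]).round(3) if m.sum()>5 else '', W[m][:,2].max().round(3) if m.sum() else '')
to([0.491,-0.10,0.17],102.6)"
```

```text
-0.25 [0.532 0.54 ] 0.07
-0.2 [0.533 0.543] 0.066
-0.15 [0.691 0.696] 0.223
-0.1 [0.672 0.681] 0.233
-0.05 [0.655 0.664] 0.235
-0.0 [0.647 0.65 ] 0.233
0.05 [0.699 0.725] 0.234
0.1 [0.642 0.646] 0.198
0.15 [0.62  0.629] 0.155
0.2 [0.442 0.631] 0.155
t 4.775 shift [-24.87 -26.16  -0.97] turn [-0.  -0.   8.2]
```

The box starts at x ≥ 0.647, so the corridor is clear. I'll carry the pin over to look at the window.

Request:
play_rows --pt "-2.5 -2.5 -1 0 0 1 -1" --pt "-6 -6 -1 0 0 2 -1" --pt "-9.5 -10 -1 0 0 3.2 -1" --pt "-13 -14 -1 0 0 4.4 -1" --pt "-17 -18 -1 0 0 5.6 -1" --pt "-20.5 -21.5 -1 0 0 6.8 -1" --pt "-23.5 -24.8 -1 0 0 7.8 -1" --pt "-24.9 -26.2 -1 0 0 8.2 -1" --pt "-24.9 -26.2 -1 0 0 8.2 -1" --pt "-24.9 -26.2 -1 0 0 8.2 -1"

```text
time: 6.02
tool_pos: [0.4909, -0.0996, 0.17]
tcp_rot: [-180.0, -0.0, 102.6]
force: [0.7, -0.1, -1.5]
finger_gap: 0.0196
gripper_force: 39.4
```

```bash
python3 look.py w3; python3 meas.py w3
python3 - <<'E'
from h import *
z=np.load('pics/w3.npz');k={a:z[a] for a in('mtx','R','t')};d=z['d'];s,t,R=st()
v,u=np.nonzero((d>0));W=world(d,k,u,v);T=R.inv().apply(W-t)*1000
m=(abs(T[:,0])<25)&(abs(T[:,1])<25)&(T[:,2]>2)&(T[:,2]<60)
for a in range(2,44,3):
    q=m&(T[:,2]>=a)&(T[:,2]<a+3)
    if q.sum(): print(a,q.sum(),T[q].min(0).round(1)[:2],T[q].max(0).round(1)[:2])
E
```

```text
6.075 [ 0.4910677  -0.09938998  0.17010301] [-1.79971993e+02 -2.57451658e-02  1.02665960e+02] [ 0.14407717  0.49492213 -0.84542925] cam [ 0.47546513 -0.03241817  0.31249877]
blocktop few
pin>.08 few
cap few
pin few
red few
redtop few
frametop 23640 [478.3 -41.6] [136.5 135.2] 12.7 z [0.024  0.0252 0.0264] mean [ 0.4775 -0.0361  0.0252]
window 22910 [482.5 -54.6] [62.5 85.2] 12.6 z [0.0191 0.242  0.262 ] mean [ 0.4884 -0.0739  0.1871]
2 111 [  6.9 -10.1] [10.   9.1]
5 160 [  6.6 -10.8] [10.3  9.7]
8 64 [ 8.1 -9. ] [9.9 9.3]
11 58 [ 8.1 -9.7] [9.8 8.7]
14 390 [  2.4 -13.4] [13.4 12.3]
17 117 [  3.4 -13.5] [13.6 12.6]
20 36 [  5.3 -13.1] [13.1 11.6]
```

View pics/w3.png

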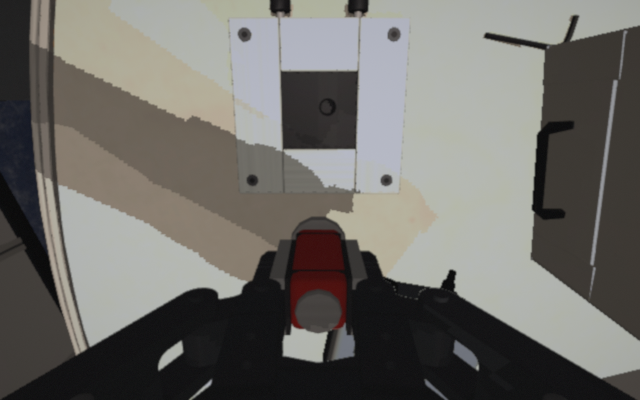

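The hole shows faintly at (327,107), in the window spanning columns 282–357 and rows 71–149. I'll measure it by depth and edges.

Run:
```python
from h import *
z=np.load('pics/w3.npz');k={a:z[a] for a in('mtx','R','t')};d=z['d'];p=cv2.imread('pics/w3.png')
g=cv2.cvtColor(p,cv2.COLOR_BGR2GRAY)
v,u=np.nonzero(d>0);W=world(d,k,u,v)
w=(u>284)&(u<355)&(v>74)&(v<147)
print('plate z',np.percentile(W[w][:,2],[1,5,50,95]))
h=w&(W[:,2]<.016)
if h.sum()>3: print('deep',h.sum(),u[h].min(),u[h].max(),v[h].min(),v[h].max(),W[h].mean(0))
c=g[94:120,312:342];print(c)
def onplane(u,v,zp=.020):
    m,R,t=k['mtx'],k['R'],k['t'].ravel();C=-R.T@t;r=R.T@np.linalg.inv(m)@[u,v,1];return C+r*(zp-C[2])/r[2]
w0=np.array([.478,-.0416]);fy=np.array([-np.sin(np.radians(12.65)),np.cos(np.radians(12.65))]);fx=np.array([fy[1],-fy[0]])
e=onplane(327,107)[:2];print(e,'frame xy',(e-w0)@fx,(e-w0)@fy)
pl=w&(abs(W[:,2]-.02)<.002);L=np.stack([(W[pl][:,:2]-w0)@fx,(W[pl][:,:2]-w0)@fy],1);print(L.min(0),L.max(0))
```

```text
plate z [0.00255746 0.0181831  0.01974513 0.02092254]
deep 146 321 334 100 113 [ 0.48467047 -0.03765226  0.00359824]
[[48 47 48 48 48 48 50 51 51 52 52 52 51 52 52 51 53 52 52 52 52 52 51 52
  52 51 50 49 48 49]
 [48 48 47 48 48 49 50 51 51 52 52 52 52 53 51 52 52 52 52 53 52 53 53 52
  53 50 49 49 49 49]
 [48 48 48 48 49 49 49 52 52 51 51 52 52 52 52 52 52 52 52 52 53 53 53 53
  51 50 48 49 48 49]
 [48 48 47 48 47 49 51 52 52 51 52 52 51 51 51 49 48 51 51 52 52 52 53 52
  51 50 49 49 49 49]
 [47 47 48 48 48 49 50 52 52 51 51 47 44 41 37 36 37 38 42 47 52 53 53 52
  51 49 48 49 49 48]
 [47 47 47 48 47 49 49 51 52 50 46 39 32 29 26 25 23 25 28 35 42 50 51 52
  51 50 49 49 49 50]
 [47 48 46 48 47 48 50 51 50 45 36 31 30 36 37 32 24 22 23 24 31 39 47 52
  51 50 48 49 49 48]
 [47 46 47 47 47 48 51 51 45 35 29 33 41 44 45 42 33 23 24 22 24 28 39 48
  51 50 49 49 48 49]
 [48 47 47 48 47 47 49 46 39 30 34 43 47 48 47 42 33 26 25 23 21 18 30 44
  50 51 49 49 48 49]
 [47 48 47 47 47 48 49 43 32 34 43 49 52 50 49 46 43 37 25 24 21 19 23 39
  49 49 49 49 49 48]
 [47 47 46 46 47 48 47 38 29 36 4
[... 914 characters left out ...]
2]
 [47 45 47 46 46 47 48 49 49 46 40 32 29 26 25 25 24 23 26 34 39 47 49 50
  49 49 50 52 52 52]
 [46 46 47 46 46 47 48 49 49 48 46 44 40 36 33 30 31 34 38 43 48 50 50 50
  49 50 52 51 52 51]
 [46 46 46 46 46 46 47 49 49 50 49 49 47 47 44 43 43 45 47 49 49 49 51 50
  50 50 52 52 51 52]
 [46 46 46 46 46 46 48 49 49 50 49 49 49 49 49 49 49 48 50 50 50 50 50 49
  49 50 52 52 51 52]
 [46 46 46 46 46 46 48 48 49 50 49 49 49 49 50 50 49 50 49 50 50 49 50 50
  49 50 52 52 52 52]
 [46 46 45 46 46 46 48 49 49 48 49 50 49 49 49 49 49 50 49 50 50 50 50 50
  49 50 51 52 53 52]]
[ 0.48388182 -0.03803867] frame xy 0.006518955491742283 0.002186790074874369
[-0.02821532 -0.02943056] [0.02913375 0.02672286]
```

The hole is at (0.4842, −0.0379), which is frame xy (+6.7, +2.3) mm and within the ±8 mm given. The depth of about 17 mm there matches. I'll go above it.

```bash
python3 -c "
from h import *
to([0.4846,-0.0374,0.07],102.6)"
```

```text
t 6.075 shift [ 6.19  0.73 10.01] turn [-0.01 -0.01  0.01]
```

Request:
play_rows --pt "2 0.2 0 0 0 0 -1" --pt "4.5 0.5 1 0 0 0 -1" --pt "6.2 0.7 3 0 0 0 -1" --pt "6.2 0.7 6 0 0 0 -1" --pt "6.2 0.7 8.5 0 0 0 -1" --pt "6.2 0.7 10 0 0 0 -1" --pt "6.2 0.7 10 0 0 0 -1" --pt "6.2 0.7 10 0 0 0 -1"

```text
time: 7.08
tool_pos: [0.485, -0.0383, 0.071]
tcp_rot: [179.9, 0.0, 102.6]
force: [0.9, -0.6, -1.2]
finger_gap: 0.0195
gripper_force: 39.5
```

```bash
python3 -c "
from h import *
s,t,R=st();print(s['force']);to([0.4846,-0.0374,0.07],102.6)"
```

```text
[ 0.94629716 -0.57271198 -1.2390431 ]
t 7.075 shift [ 0.1  -0.02  0.1 ] turn [ 0.01  0.   -0.  ]
```

Request:
play_rows --pt "0.05 0 0.5 0 0 0 -1" --pt "0.05 0 1.0 0 0 0 -1" --pt "0.05 0 1.4 0 0 0 -1" --pt "0.05 0 1.7 0 0 0 -1" --pt "0.05 0 1.9 0 0 0 -1" --pt "0.05 0 1.9 0 0 0 -1" --pt "0.05 0 1.9 0 0 0 -1"

```text
time: 7.95
tool_pos: [0.4846, -0.0379, 0.0514]
tcp_rot: [180.0, 0.0, 102.6]
force: [0.3, -0.2, -1.6]
finger_gap: 0.0198
gripper_force: 39.5
```

There is no force with the tip about 4 mm below the plate's face, so it's in the hole. Next I push it home gently.

Request:
play_rows --pt "0 0 0.2 0 0 0 -1" --pt "0 0 0.4 0 0 0 -1" --pt "0 0 0.6 0 0 0 -1" --pt "0 0 0.75 0 0 0 -1" --pt "0 0 0.75 0 0 0 -1"

```text
time: 8.57
tool_pos: [0.4845, -0.0379, 0.0437]
tcp_rot: [-180.0, 0.0, 102.6]
force: [0.7, -0.2, -1.9]
finger_gap: 0.0196
gripper_force: 39.5
```

Request:
play_rows --pt "0 0 0.05 0 0 0 -1" --pt "0 0 0.1 0 0 0 -1" --pt "0 0 0.15 0 0 0 -1" --pt "0 0 0.15 0 0 0 -1"

```text
time: 9.07
tool_pos: [0.4845, -0.0379, 0.0423]
tcp_rot: [-180.0, 0.0, 102.6]
force: [-0.2, -0.5, -1.9]
finger_gap: 0.0196
gripper_force: 39.5
```

Request:
play_rows --pt "0 0 0.05 0 0 0 -1" --pt "0 0 0.1 0 0 0 -1" --pt "0 0 0.1 0 0 0 -1"

```text
time: 9.45
tool_pos: [0.4846, -0.0379, 0.0415]
tcp_rot: [180.0, -0.0, 102.6]
force: [-2.0, -0.1, 3.9]
finger_gap: 0.0195
gripper_force: 40.3
```

It is seated with about 5 N at z 0.0415, as predicted (0.0413). Releasing and lifting straight up.

Request:
play_rows --pt "0 0 0 0 0 0 -0.3" --pt "0 0 0 0 0 0 0" --pt "0 0 0 0 0 0 0.2" --pt "0 0 0 0 0 0 0.2" --pt "0 0 -2 0 0 0 0.2" --pt "0 0 -5 0 0 0 0.2" --pt "0 0 -9 0 0 0 0.2" --pt "0 0 -12 0 0 0 0.2" --pt "0 0 -12 0 0 0 0.2"

```text
time: 10.58
tool_pos: [0.4855, -0.0378, 0.1631]
tcp_rot: [179.8, 0.0, 102.6]
force: [0.4, -0.2, -0.8]
finger_gap: 0.0514
gripper_force: 0.0
```

```bash
python3 look.py w4
python3 - <<'E'
from h import *
z=np.load('pics/w4.npz');k={a:z[a] for a in('mtx','R','t')};d=z['d']
v,u=np.nonzero((d>0));W=world(d,k,u,v)
m=(abs(W[:,0]-.4845)<.022)&(abs(W[:,1]+.038)<.022)
for lo,hi in((.022,.03),(.07,.079),(.079,.09)):
    q=m&(W[:,2]>lo)&(W[:,2]<hi)
    if q.sum()>5:
        r=cv2.minAreaRect((W[q][:,:2]*1000).astype(np.float32));print(lo,q.sum(),np.round(r[0],1),np.round(r[1],1),np.median(W[q],0).round(4))
E
```

```text
10.625 [ 0.48485071 -0.03765634  0.16184698] [ 1.79902283e+02 -1.02842260e-02  1.02593085e+02] [-0.04448244 -0.67457498 -1.16233674] cam [0.46946916 0.02937321 0.30557034]
0.022 238 [489.6 -31.9] [41.6 19.3] [ 0.4842 -0.028   0.0256]
0.07 450 [484.3 -37.8] [20.2 19.7] [ 0.4827 -0.0324  0.0768]
0.079 419 [484.2 -38.1] [15.3 15.4] [ 0.4842 -0.0377  0.0817]
```

View pics/w4.png

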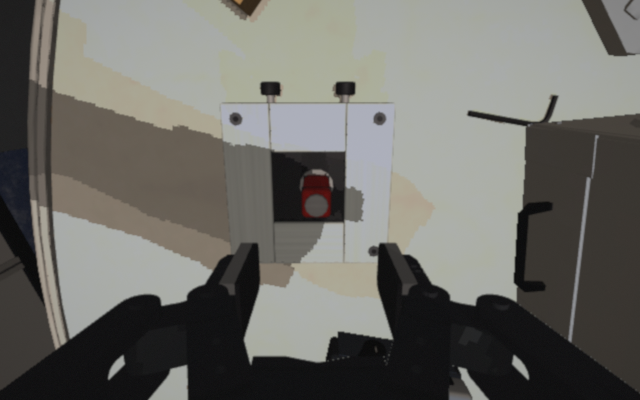

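The pin stands upright in the window at (316,200). Its cap top measures 0.0817 m, which is plate (0.0198) plus 62 mm, so the flange is flat on the plate.

```bash
python3 -c "
from workcell import robot
print(robot.hand_in())"
```

```text
the job is handed in; nothing more can be done
None
```

The job is handed in: the red pin stands upright in the blind hole, released, with its flange flat on the plate (seated with about 5 N); I found the hole by camera, so I lowered the tip straight in without sliding it about, and the hand-in call gave no verdict.

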